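# Test the sprung safety bar round a rotary table

## Robot

A 7-joint arm with a two-finger parallel gripper is mounted at the origin on the work surface. World frame = base frame: x ahead of the robot, y to its left, z up, the work surface at z = 0. Lengths are in m, angles in rad, forces in N, time in s.
With the tool pointing down it reaches from about 0.425 to 0.925 m from the base axis. Payload 6.8 kg.
Tool frame: the origin (TCP) lies midway between the tips of the shut fingers; the grasp point (between the pads) lies 19 mm behind it (grip_point_offset is the distance from the TCP to the grasp point, in m); y points along the fingers, x is the direction in which the jaws open and shut, and the axes are right-handed (so a half turn about y gives the same grasp; the last joint's range is limited). The gripper opens to 85 mm and grips with 20 to 120 N. Pads are 22 mm wide; open, the fingers measure 114 mm over their backs; the gripper's body (76 mm by 85 mm) begins 54 mm behind the grasp point. The pads swing forward as they close: fully open they stand 13 mm farther back than shut.
Start: joints at [0.999, 0.477, 0.022, 1.555, -0.011, 1.109, -0.083], TCP at [0.302, -0.604, 0.231] pointing down, gripper open.
Joint ranges: [-2.96, 2.96], [-0.34, 2.1], [-1.41, 1.46], [0.24, 2.44], [-1.37, 4.51], [0.17, 1.92], [-2.96, 2.96]. Speed limits (rad/s): [2.39, 2.39, 3.14, 3.14, 3.14, 3.14, 3.14].

## Interface

Orientations are given as a unit quaternion [w, x, y, z].
In Python, from station import get_obs, read_camera, hand_in, grip_point_offset gives the robot as it stands.
- The arm moves only by the tool play_rows, never from a script. Its argument "increments" is a list of rows, each a list of 2 entries, a list of its own where there are three numbers: the shift along the tool's x, y, z in m, then the turn, a rotation vector about the tool's x, y, z in degrees. In form: [[[tx, ty, tz], [ax, ay, az]], ...]. A call has 1 to 20 rows; each row shifts and turns the commanded pose from where the row before left it, along the tool's axes as they then stand; what a row does not reach is not made up. A row lasts 1/12 s, in which the tool goes at most 41.7 mm and 7.16 degrees, less where a joint would pass 70% of its speed; a pose out of reach is approached as far as the arm can. A call with a gripper value outside its range is refused whole. "gripper" is the finger opening in m, from 0 to 0.0854, set as the call begins (left out, the last holds). The fingers move at their own pace and stop on an object; "grip_force" is the grip in N (left out, the last holds). Time passes only in rows, so rows that do not move let the fingers close. It gives the time, the measured TCP pose, the force and the opening at its end, in the units of the state.
- get_obs(): the state, without advancing time (a new reading comes with each control period).
- read_camera(name): name is "side" or "top"; returns a dict with "color" (480x640x3 uint8, red, green, blue), "range_z" (480x640 float32, m along the optical axis (not along the pixel's ray), 0 where there is no reading), "intrinsics" (3x3 intrinsics, pixels), "R" (3x3) and "t" (3): a world point X has camera coordinates R X + t. Camera axes: x right, y down, z forward; pixel columns grow to the right and rows downward; lengths in m; the calibration is good to about 2 mm. A picture is of the moment at which its call begins.
- hand_in(): hands the job in, once; it reports no verdict.
The state is a dict: "t": time; "q": joint angles; "joint_vel": joint speeds; "joint_torque": joint torques, N m; "eef_pos": TCP position; "tool_rot": TCP orientation; "contact_force": force on the tool from outside, world axes, zero at the start; "torque": the same for the moment, N m; "gripper_width": opening from 0.0 (shut) to 1.0 (fully open).
Only numpy, scipy, OpenCV 4.12 (cv2) and the standard library are available. Lean on these libraries where they do the work, as an engineer would, in place of code of your own. Each camera call takes 0.05 s, during which the arm holds its last target. There are 200 camera calls.

## Task

Check that the curved sprung safety bar in front of the rotary table works along its whole length: with the fingers shut, press it down lightly at the end beside the square switch box and run the fingertips along the curve to the other end, beside the plain round post, keeping the bar lightly pressed all the way and never letting it up or forcing it hard against its stop. Then come away so that it springs back up. Do not pick up, carry or push aside the hub on the table or anything else lying about.

Things in the scene. Friction and masses are not known exactly. Their poses are not given: they have to be found in the camera images.
- machine: rotary table fixed on a grey plate 300 (x) x 360 (y) x 12 mm. Origin: centre of the plate's underside, on the bench; z up. Its -x side carries the curved bar and faces the robot (yaw up to 0.4 rad either way). About the origin's vertical axis stands the round table, 160 mm across, top 68 mm above the bench; hand wheel behind it, highest point 73 mm.
- arc_centre (a point): centre of the bar's arc, on the machine's vertical axis, at the height of the bar's top face when the bar is up (85 mm above the bench); fixed; axes as the machine's
- bar (a joint): how far the sprung bar is pressed down, m: 0 up, 0.014 on its stop. Flat aluminium bar 22 mm wide, 10 thick, an arc of centre-line radius 130 mm about arc_centre, 70 degrees either side of the machine's -x (320 mm long). Sinks level wherever pressed: 1.2 N starts it, 0.3 N more per mm, 5.4 N at the stop; springs back. Nothing higher stands within 30 mm of its centre line.
- bar_p0 (a point): point on the centre line of the bar's top face, 65 degrees from the machine's -x direction towards its -y side; 15 mm short of that end of the bar. Goes down with the bar.
- bar_p1 (a point): same, 32.5 degrees towards the machine's -y side
- bar_p2 (a point): same, the middle of the bar, straight towards the machine's -x
- bar_p3 (a point): same, 32.5 degrees towards the machine's +y side
- bar_p4 (a point): same, 65 degrees towards the machine's +y side, 15 mm short of that end
- switch_box: square grey switch box with a steel lid, 40 x 40 mm, its top 65 mm above the bench (20 mm lower than the bar's top), fixed on the plate just past one end of the bar, sometimes the +y end, sometimes the -y end. Origin: centre of its underside, on the plate. The run starts at this end.
- end_post: plain round steel post, 22 mm across, its top 64 mm above the bench, fixed just past the other end of the bar. Origin: centre of its underside, on the plate. The run finishes at this end.
- hub: loose turned steel hub, 68 mm flange and 36 mm boss, 42 mm high, standing about the middle of the round table (its top 110 mm above the bench). Origin: centre of its underside. Leave alone.
- tee_nut: loose dark tee nut, 28 x 28 x 20 mm high, on the plate's front corner on the +y side. Origin: centre of its underside. Leave alone.
- bolt: loose dark bolt standing on its head, 24 mm across and 45 mm high, on the plate's front corner on the -y side. Origin: centre of its underside. Leave alone.
- step_block: loose steel step block, 60 x 30 mm, 48 mm high, on the bench left of the machine. Origin: centre of its underside. Leave alone.
- spanner: loose spanner lying on the bench to the right. Origin at its middle. Leave alone.
- oil_can: loose grey can, 60 mm across, 110 mm high, on the bench right of the machine. Origin: centre of its underside. Leave alone.
- spool: loose turned brass spool, 44 mm across, 60 mm high, on the bench left of the machine. Origin: centre of its underside. Leave alone.

How it is judged:
On the way, in this order (a step that is already met when the one before it is completed fails the run):
1. the bar is held pressed in (over 2 mm) with the fingertips at the end beside the switch box (value of joint bar above 0.002 m and ((y of switch_box in the frame of machine above 0 m and horizontal distance between the grasp point and bar_p4 below 0.022 m) or (y of switch_box in the frame of machine below 0 m and horizontal distance between the grasp point and bar_p0 below 0.022 m))), for 0.05 s.
2. the bar is held pressed in (over 2 mm) with the fingertips a quarter of the way along (value of joint bar above 0.002 m and ((y of switch_box in the frame of machine above 0 m and horizontal distance between the grasp point and bar_p3 below 0.022 m) or (y of switch_box in the frame of machine below 0 m and horizontal distance between the grasp point and bar_p1 below 0.022 m))), for 0.05 s.
3. the bar is held pressed in (over 2 mm) with the fingertips at the middle (value of joint bar above 0.002 m and ((y of switch_box in the frame of machine above 0 m and horizontal distance between the grasp point and bar_p2 below 0.022 m) or (y of switch_box in the frame of machine below 0 m and horizontal distance between the grasp point and bar_p2 below 0.022 m))), for 0.05 s.
4. the bar is held pressed in (over 2 mm) with the fingertips three quarters of the way along (value of joint bar above 0.002 m and ((y of switch_box in the frame of machine above 0 m and horizontal distance between the grasp point and bar_p1 below 0.022 m) or (y of switch_box in the frame of machine below 0 m and horizontal distance between the grasp point and bar_p3 below 0.022 m))), for 0.05 s.
5. the bar is held pressed in (over 2 mm) with the fingertips at the other end, beside the plain post (value of joint bar above 0.002 m and ((y of switch_box in the frame of machine above 0 m and horizontal distance between the grasp point and bar_p0 below 0.022 m) or (y of switch_box in the frame of machine below 0 m and horizontal distance between the grasp point and bar_p4 below 0.022 m))), for 0.05 s.
At the end, for the whole second after the job is handed in: the bar has been traced pressed (over 2 mm) from the switch-box end through the quarter points to the post end, is let go and fully up again (within 1 mm), and every loose thing is at rest within 15 mm of where it stood (value of joint bar below 0.001 m and distance of each of hub, tee_nut, bolt, step_block, spanner, oil_can, spool from where it was at the start of the episode below 0.015 m and linear speed of each of hub, tee_nut, bolt, step_block, spanner, oil_can, spool below 0.02 m/s); the robot touches nothing.
It fails at once if the bar is let up during the run: shut fingertips low over the middle part of the bar (more than 70 mm in front of the arc's centre, within about 15 mm of the bar's top) while the bar is not pressed (value of joint bar below 0.0005 m and x of the grasp point in the frame of arc_centre below -0.07 m and z of the grasp point in the frame of arc_centre between -0.02 and 0.034 m and horizontal distance between the grasp point and arc_centre between 0.105 and 0.155 m).
It fails at once if the bar or machine is pushed hard (over 20 N) (contact force between any of the fingers, the arm and machine above 20 N).
It fails at once if a loose thing is lifted, carried or pushed aside (over 15 mm) (distance of any of hub, tee_nut, bolt, step_block, spanner, oil_can, spool from where it was at the start of the episode above 0.015 m).
It also fails if it takes over 48 s, if anything falls off the work surface, if the arm or the gripper's body presses on something with over 40 N, if the wrist force passes 120 N, or if a joint passes its speed limit or range.

## Working session

There is one attempt and no reset: what is moved stays moved. The work goes in short steps, Python scripts to look and compute and a tool call to move; the robot and the scene stay as the last step left them, time stands still between calls to the robot, and variables do not carry over. Pictures are saved under pics/ and viewed, about 8 in all and at most 12, crops included, and the job is handed in when it is done.

Besides the shell and the picture viewer there is one more tool, called after "Call:" in YAML: its name, and indented under it one key for each argument. play_rows: Moves the arm, as the interface text tells. Its arguments: {"type":"object","properties":{"increments":{"type":"array","items":{"type":"array"}},"gripper":{"type":"number"},"grip_force":{"type":"number"}},"required":["increments"]}

```bash
mkdir -p pics; ls
python3 - <<'E'
from station import *
import cv2,numpy as np
o=get_obs();print({k:np.round(v,3) if not np.isscalar(v) else v for k,v in o.items()},grip_point_offset)
for n in("top","side"):
    c=read_camera(n);np.savez(n+".npz",**c);cv2.imwrite(f"pics/{n}0.png",c["color"][:,:,::-1]);print(c["R"].round(3),c["t"].round(3),c["intrinsics"])
E
```

```text
pics
{'t': 0.0, 'q': array([ 0.999,  0.478,  0.022,  1.556, -0.012,  1.109, -0.083]), 'joint_vel': array([ 0.001,  0.001, -0.   ,  0.   , -0.001,  0.   , -0.001]), 'joint_torque': array([-1.0000e-03, -5.9646e+01,  1.6080e+00, -2.8120e+01,  1.2000e-02,
        9.0000e-03, -0.0000e+00]), 'eef_pos': array([ 0.302, -0.603,  0.23 ]), 'tool_rot': array([ 0.602, -0.601,  0.372, -0.371]), 'contact_force': array([ 0.224, -0.394, -0.157]), 'torque': array([-0.009, -0.047, -0.013]), 'gripper_width': 1.0024749406149642} 0.0187
[[-0.009 -1.     0.012]
 [-0.987  0.007 -0.158]
 [ 0.158 -0.013 -0.987]] [-0.011  0.502  1.093] [[469.69054166   0.         321.0173522 ]
 [  0.         469.69054166 238.25497404]
 [  0.           0.           1.        ]]
[[-0.816 -0.579 -0.001]
 [-0.419  0.591 -0.689]
 [ 0.399 -0.562 -0.724]] [0.413 0.282 0.95 ] [[515.27711009   0.         326.33407956]
 [  0.         515.27711009 241.76745374]
 [  0.           0.           1.        ]]
```

View pics/top0.png

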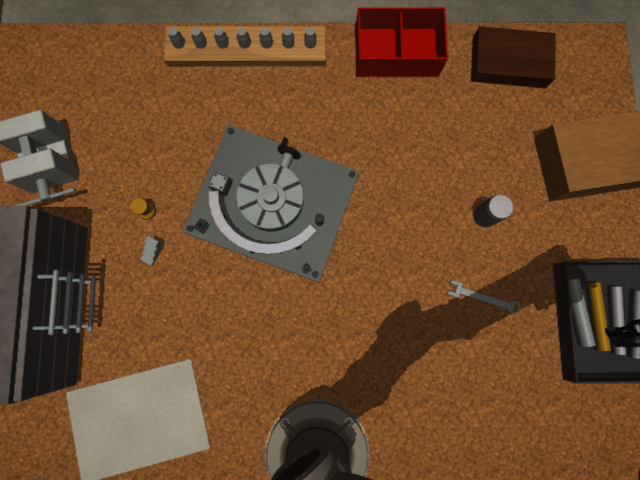

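View pics/side0.png

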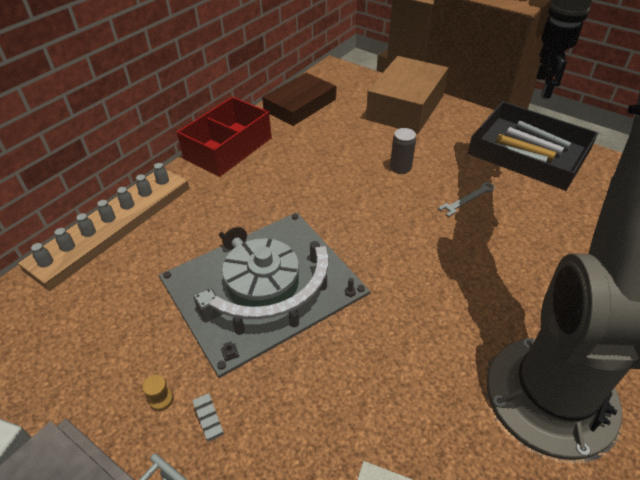

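Top view: the switch box is at about (219,183), at the +y end of the bar. The post is at (320,219), and the bar is the white arc from (213,195) to (313,228).

```bash
cat > h.py <<'E'
import numpy as np,cv2
from scipy.optimize import least_squares
def cloud(c):
    v,u=np.mgrid[:480,:640];K=c["intrinsics"];z=c["range_z"]
    P=np.stack([(u-K[0,2])/K[0,0]*z,(v-K[1,2])/K[1,1]*z,z],-1)
    return (P-c["t"])@c["R"]
def onplane(c,u,v,h):
    K=c["intrinsics"];R=c["R"];o=-R.T@c["t"]
    d=np.stack([(u-K[0,2])/K[0,0],(v-K[1,2])/K[1,1],np.ones_like(u,float)],-1)@R
    return o+d*((h-o[2])/d[...,2])[...,None]
E
python3 - <<'E'
from h import *
for n in("top","side"):
    c=dict(np.load(n+".npz"));X=cloud(c)
    m=(X[...,2]>.074)&(X[...,2]<.096)&(c["range_z"]>0)&(X[...,0]>.3)&(X[...,0]<.75)&(X[...,1]>-.2)&(X[...,1]<.4)
    m&=c["color"].min(-1)>(120)
    k,l,s,ce=cv2.connectedComponentsWithStats(m.astype(np.uint8))
    i=1+np.argmax(s[1:,4]);v,u=np.where(l==i);print(n,s[i],"zmed",np.median(X[l==i][:,2]))
    P=onplane(c,u,v,.085)[:,:2]
    # circle with radial band
    f=lambda p:np.hypot(*(P-p[:2]).T)-.130
    r=least_squares(f,[P[:,0].mean()+.08,P[:,1].mean()],loss="soft_l1",f_scale=.003).x
    r3=least_squares(lambda p:np.hypot(*(P-p[:2]).T)-p[2],[*r,.13]).x
    a=np.arctan2(P[:,1]-r[1],P[:,0]-r[0])%(2*np.pi)-np.pi
    q=np.percentile(a,[.3,99.7]);rr=np.hypot(*(P-r).T)
    print("centre",r.round(4),"free",r3.round(4),"ang deg",np.degrees(q),"yaw",np.degrees(q.mean()),"rad",np.percentile(rr,[1,99]).round(4))
    X2=X
    # plate colours / box
E
```

```text
top [ 209  191  107   63 1291] zmed 0.08439268439723184
centre [0.6012 0.1073] free [0.6018 0.1071 0.1304] ang deg [-92.28379348  51.35926927] yaw -20.462262103578375 rad [0.1191 0.1402]
side [ 209  246  119   71 1537] zmed 0.0838625438849555
centre [0.5987 0.1088] free [0.599  0.1086 0.1301] ang deg [-93.14247533  52.03773135] yaw -20.552371991641653 rad [0.1184 0.1407]
```

Call:
play_rows:
  increments:
    - [[-0.01, 0, 0.01], [0, 0, 0]]
    - [[-0.02, 0, 0.02], [0, 0, 0]]
    - [[-0.026, 0, 0.0265], [0, 0, 0]]
    - [[-0.026, 0, 0.0265], [0, 0, 0]]
    - [[-0.026, 0, 0.0265], [0, 0, 0]]
    - [[-0.026, 0, 0.0265], [0, 0, 0]]
    - [[-0.026, 0, 0.0265], [0, 0, 0]]
    - [[-0.026, 0, 0.0265], [0, 0, 0]]
    - [[-0.026, 0, 0.0265], [0, 0, 0]]
    - [[-0.026, 0, 0.0265], [0, 0, 0]]
    - [[-0.026, 0, 0.0265], [0, 0, 0]]
    - [[-0.026, 0, 0.0265], [0, 0, 0]]
    - [[-0.026, 0, 0.0265], [0, 0, 0]]
    - [[-0.026, 0, 0.0265], [0, 0, 0]]
    - [[-0.026, 0, 0.0265], [0, 0, 0]]
    - [[-0.026, 0, 0.0265], [0, 0, 0]]
    - [[-0.026, 0, 0.0265], [0, 0, 0]]
    - [[-0.026, 0, 0.0265], [0, 0, 0]]
    - [[-0.02, 0, 0.02], [0, 0, 0]]
    - [[-0.01, 0, 0.01], [0, 0, 0]]
  gripper: 0
  grip_force: 20

```text
t: 1.77
eef_pos: [0.5224, 0.0433, 0.2312]
tool_rot: [0.603, -0.602, 0.37, -0.37]
contact_force: [-0.6, 0.2, 0.4]
gripper_width: -0.003
```

```bash
cat >> h.py <<'E'
from scipy.spatial.transform import Rotation as Ro
C=np.array([.600,.108]);A0=-20.5
def P(th): # th deg from machine -x toward +y side
    a=np.radians(A0-th);return C-.13*np.array([np.cos(a),np.sin(a)])
def st():
    from station import get_obs
    o=get_obs();w,*v=o["tool_rot"];R=Ro.from_quat([*v,w]).as_matrix()
    print("t",o["t"],"pos",o["eef_pos"].round(4),"F",o["contact_force"].round(2),"q",o["q"].round(2),"g",round(o["gripper_width"],3));print(R.round(4))
    return o["eef_pos"],R
def to(p,z):
    e,R=st();d=R.T@(np.array([*p,z])-e);print("tool shift",d.round(4))
E
python3 -c "
from h import *
to(P(65),.13)"
```

```text
t 1.7667 pos [0.5224 0.0433 0.2312] F [-0.56  0.24  0.38] q [ 0.11  0.25 -0.36  1.89  0.1   1.01 -1.4 ] g -0.003
[[ 4.518e-01  2.000e-04  8.921e-01]
 [-8.921e-01  2.000e-03  4.518e-01]
 [-1.600e-03 -1.000e+00  1.100e-03]]
tool shift [-0.1427  0.1016  0.1478]
```

Call:
play_rows:
  increments:
    - [[-0.0127, 0, 0.0128], [0, 0, 0]]
    - [[-0.025, 0, 0.026], [0, 0, 0]]
    - [[-0.025, 0, 0.026], [0, 0, 0]]
    - [[-0.025, 0, 0.026], [0, 0, 0]]
    - [[-0.025, 0, 0.026], [0, 0, 0]]
    - [[-0.02, 0, 0.021], [0, 0, 0]]
    - [[-0.01, 0, 0.01], [0, 0, 0]]
    - [[0, 0.02, 0], [0, 0, 0]]
    - [[0, 0.03, 0], [0, 0, 0]]
    - [[0, 0.03, 0], [0, 0, 0]]
    - [[0, 0.02, 0], [0, 0, 0]]
    - [[0, 0, 0], [0, 0, 0]]
    - [[0, 0, 0], [0, 0, 0]]

```text
t: 2.85
eef_pos: [0.5896, 0.2311, 0.1305]
tool_rot: [-0.6, 0.602, -0.372, 0.371]
contact_force: [-0.6, 0.8, 0.2]
gripper_width: 0.002
```

Run:
```python
from h import *
from station import read_camera
to(P(65),.09)
ims=[]
for n in("top","side"):
    c=read_camera(n);np.savez(n+"1.npz",**c)
    u,v=(180,120) if n=="top" else (160,160)
    im=cv2.resize(c["color"][v:v+190,u:u+200,::-1],None,fx=2,fy=3 if 0 else 2,interpolation=cv2.INTER_CUBIC);ims.append(im)
cv2.imwrite("pics/b.png",np.hstack(ims))
```

```text
t 2.85 pos [0.5896 0.2311 0.1305] F [-0.59  0.84  0.17] q [-0.2   0.54 -0.38  1.73  0.24  0.92 -1.78] g 0.002
[[ 4.467e-01 -2.500e-03  8.947e-01]
 [-8.947e-01 -1.500e-03  4.467e-01]
 [ 2.000e-04 -1.000e+00 -2.900e-03]]
tool shift [-0.0057  0.0404  0.0032]
```

View pics/b.png

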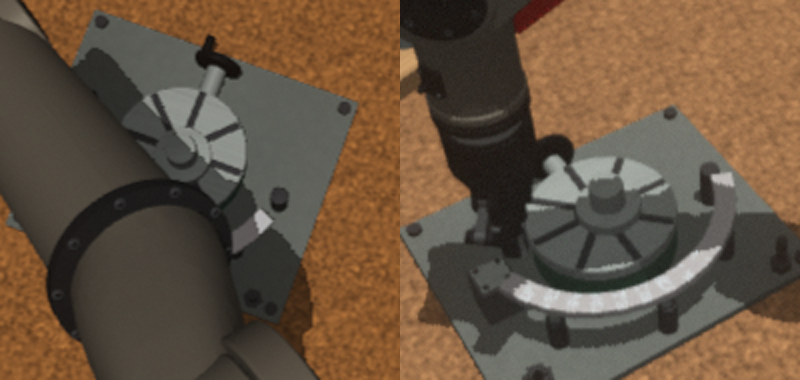

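Side crop: the fingertips, at about (510,240), hang above the bar end by the box. Next I align them and lower slowly.

Call:
play_rows:
  increments:
    - [[-0.0055, 0.01, 0.003], [0, 0, 0]]
    - [[0, 0.015, 0], [0, 0, 0]]
    - [[0, 0.01, 0], [0, 0, 0]]
    - [[0, 0.005, 0], [0, 0, 0]]
    - [[0, 0, 0], [0, 0, 0]]
    - [[0, 0, 0], [0, 0, 0]]

```text
t: 3.45
eef_pos: [0.5906, 0.2386, 0.0914]
tool_rot: [-0.601, 0.602, -0.372, 0.372]
contact_force: [0.2, 0.3, 0.4]
gripper_width: -0.003
```

Call:
play_rows:
  increments:
    - [[0, 0.002, 0], [0, 0, 0]]
    - [[0, 0.002, 0], [0, 0, 0]]
    - [[0, 0.002, 0], [0, 0, 0]]
    - [[0, 0, 0], [0, 0, 0]]
    - [[0, 0, 0], [0, 0, 0]]

```text
t: 3.87
eef_pos: [0.5906, 0.2385, 0.0854]
tool_rot: [0.602, -0.601, 0.372, -0.372]
contact_force: [0.0, 1.0, -0.8]
gripper_width: -0.003
```

Call:
play_rows:
  increments:
    - [[0, 0.002, 0], [0, 0, 0]]
    - [[0, 0.002, 0], [0, 0, 0]]
    - [[0, 0, 0], [0, 0, 0]]
    - [[0, 0, 0], [0, 0, 0]]

```text
t: 4.2
eef_pos: [0.5907, 0.2386, 0.0814]
tool_rot: [0.602, -0.601, 0.372, -0.372]
contact_force: [-0.7, 0.4, 2.4]
gripper_width: 0.004
```

```bash
python3 -c "
from h import *
to(P(65),.078)"
```

```text
t 4.2 pos [0.5907 0.2386 0.0814] F [-0.75  0.36  2.41] q [-0.22  0.61 -0.36  1.75  0.27  0.83 -1.81] g 0.004
[[ 4.473e-01  4.000e-04  8.944e-01]
 [-8.944e-01  1.000e-04  4.473e-01]
 [ 1.000e-04 -1.000e+00  4.000e-04]]
tool shift [ 0.0005  0.0034 -0.0013]
```

Call:
play_rows:
  increments:
    - [[0, 0.002, 0], [0, 0, 0]]
    - [[0, 0.0015, 0], [0, 0, 0]]
    - [[0, 0, 0], [0, 0, 0]]
    - [[0, 0, 0], [0, 0, 0]]

```text
t: 4.53
eef_pos: [0.5907, 0.2386, 0.0779]
tool_rot: [0.602, -0.601, 0.372, -0.372]
contact_force: [0.6, -0.4, 3.6]
gripper_width: 0.002
```

```bash
cat >> h.py <<'E'
def bardepth():
    from station import read_camera
    c0=dict(np.load("side.npz"));c=read_camera("side");X=cloud(c);X0=cloud(c0)
    r=X0[...,:2]-C;rr=np.hypot(*np.moveaxis(r,-1,0))
    m=(abs(rr-.13)<.008)&(abs(X0[...,2]-.084)<.004)&(r[...,0]<.05)&(c["range_z"]>0)&(abs(X[...,2]-.08)<.02)
    print("bar down mm",np.median((X0-X)[m][:,2])*1e3,m.sum())
def path(a,b,n):
    e,R=st();p=np.array([P(t) for t in np.linspace(a,b,n+1)[1:]])
    d=np.diff(np.vstack([e[:2],p]),axis=0)@R[:2][:,[0,2]]
    for t,x in zip(np.linspace(a,b,n+1)[1:],d):print(round(t,1),(x*1e3).round(1))
E
python3 -c "
from h import *
bardepth()
path(65,-65,40)"
```

```text
bar down mm 7.043579237803105 940
t 4.5833 pos [0.5907 0.2386 0.0779] F [ 0.36 -0.57  3.28] q [-0.22  0.61 -0.36  1.75  0.28  0.83 -1.82] g -0.003
[[ 4.473e-01  4.000e-04  8.944e-01]
 [-8.944e-01  2.000e-04  4.473e-01]
 [ 0.000e+00 -1.000e+00  4.000e-04]]
61.8 [-2.1 -8.2]
58.5 [-2.2 -7. ]
55.2 [-1.8 -7.2]
52.0 [-1.4 -7.2]
48.8 [-1.  -7.3]
45.5 [-0.5 -7.4]
42.2 [-0.1 -7.4]
39.0 [ 0.3 -7.4]
35.8 [ 0.7 -7.3]
32.5 [ 1.1 -7.3]
29.2 [ 1.5 -7.2]
26.0 [ 1.9 -7.1]
22.8 [ 2.3 -7. ]
19.5 [ 2.7 -6.8]
16.2 [ 3.1 -6.7]
13.0 [ 3.5 -6.5]
9.8 [ 3.9 -6.3]
6.5 [ 4.2 -6.1]
3.2 [ 4.5 -5.8]
0.0 [ 4.9 -5.5]
-3.2 [ 5.2 -5.3]
-6.5 [ 5.5 -5. ]
-9.8 [ 5.7 -4.6]
-13.0 [ 6.  -4.3]
-16.2 [ 6.2 -4. ]
-19.5 [ 6.4 -3.6]
-22.8 [ 6.6 -3.2]
-26.0 [ 6.8 -2.8]
-29.2 [ 7.  -2.5]
-32.5 [ 7.1 -2.1]
-35.8 [ 7.2 -1.7]
-39.0 [ 7.3 -1.2]
-42.2 [ 7.3 -0.8]
-45.5 [ 7.4 -0.4]
-48.8 [7.4 0. ]
-52.0 [7.4 0.4]
-55.2 [7.3 0.8]
-58.5 [7.3 1.3]
-61.8 [7.2 1.7]
-65.0 [7.1 2.1]
```

The bar is 7.0 mm down, and the camera, height and force readings agree. I'll trace the first quarter.

Call:
play_rows:
  increments:
    - [[-0.002, 0, -0.008], [0, 0, 0]]
    - [[-0.002, 0, -0.007], [0, 0, 0]]
    - [[-0.002, 0, -0.007], [0, 0, 0]]
    - [[-0.0015, 0, -0.0072], [0, 0, 0]]
    - [[-0.001, 0, -0.0073], [0, 0, 0]]
    - [[-0.0005, 0, -0.0074], [0, 0, 0]]
    - [[0, 0, -0.0074], [0, 0, 0]]
    - [[0.0003, 0, -0.0074], [0, 0, 0]]
    - [[0.0007, 0, -0.0073], [0, 0, 0]]
    - [[0.001, 0, -0.0073], [0, 0, 0]]
    - [[0, 0, 0], [0, 0, 0]]

```text
t: 5.5
eef_pos: [0.5199, 0.2107, 0.0775]
tool_rot: [-0.601, 0.602, -0.372, 0.371]
contact_force: [-2.5, -0.1, 3.6]
gripper_width: -0.002
```

```bash
python3 -c "
from h import *
bardepth()
to(P(32.5),.078)"
```

```text
bar down mm 7.42919488105713 879
t 5.55 pos [0.5199 0.2107 0.0774] F [-2.68 -1.04  3.76] q [-0.2   0.52 -0.37  1.93  0.27  0.75 -1.84] g -0.004
[[ 4.471e-01 -3.000e-03  8.945e-01]
 [-8.945e-01 -2.100e-03  4.471e-01]
 [ 6.000e-04 -1.000e+00 -3.600e-03]]
tool shift [-0.0002 -0.0006  0.0021]
```

Call:
play_rows:
  increments:
    - [[0.0015, 0, -0.006], [0, 0, 0]]
    - [[0.002, 0, -0.0065], [0, 0, 0]]
    - [[0.0023, 0, -0.0065], [0, 0, 0]]
    - [[0.0027, 0, -0.0068], [0, 0, 0]]
    - [[0.003, 0, -0.0067], [0, 0, 0]]
    - [[0.0035, 0, -0.0065], [0, 0, 0]]
    - [[0.004, 0, -0.0063], [0, 0, 0]]
    - [[0.0042, 0, -0.006], [0, 0, 0]]
    - [[0.0045, 0, -0.0058], [0, 0, 0]]
    - [[0.0048, 0, -0.0055], [0, 0, 0]]
    - [[0, 0, 0], [0, 0, 0]]

```text
t: 6.47
eef_pos: [0.4793, 0.1526, 0.0775]
tool_rot: [-0.6, 0.602, -0.372, 0.372]
contact_force: [-1.0, -1.6, 3.8]
gripper_width: 0.002
```

```bash
python3 -c "
from h import *
bardepth()
to(P(0),.078)"
```

```text
bar down mm 7.333030162618062 949
t 6.5167 pos [0.4793 0.1527 0.0774] F [-0.27 -1.28  4.11] q [-0.12  0.44 -0.38  2.07  0.26  0.68 -1.78] g 0.003
[[ 0.4459 -0.0022  0.8951]
 [-0.8951 -0.0026  0.4459]
 [ 0.0013 -1.     -0.0031]]
tool shift [-0.0012 -0.0006 -0.0006]
```

Call:
play_rows:
  increments:
    - [[0.0048, 0, -0.0055], [0, 0, 0]]
    - [[0.005, 0, -0.005], [0, 0, 0]]
    - [[0.0055, 0, -0.0047], [0, 0, 0]]
    - [[0.0058, 0, -0.0044], [0, 0, 0]]
    - [[0.006, 0, -0.004], [0, 0, 0]]
    - [[0.0063, 0, -0.0037], [0, 0, 0]]
    - [[0.0065, 0, -0.0033], [0, 0, 0]]
    - [[0.0067, 0, -0.003], [0, 0, 0]]
    - [[0.007, 0, -0.0025], [0, 0, 0]]
    - [[0.007, 0, -0.002], [0, 0, 0]]
    - [[0, 0, 0], [0, 0, 0]]

```text
t: 7.43
eef_pos: [0.4735, 0.0813, 0.0776]
tool_rot: [-0.601, 0.602, -0.372, 0.372]
contact_force: [-0.2, -1.7, 3.6]
gripper_width: -0.003
```

```bash
python3 -c "
from h import *
bardepth()
to(P(-32.5),.078)"
```

```text
bar down mm 7.310319759863349 782
t 7.4833 pos [0.4734 0.0817 0.0776] F [ 0.77 -1.36  4.18] q [ 0.01  0.41 -0.38  2.12  0.24  0.66 -1.64] g -0.003
[[ 4.454e-01 -7.000e-04  8.953e-01]
 [-8.953e-01 -1.700e-03  4.454e-01]
 [ 1.200e-03 -1.000e+00 -1.300e-03]]
tool shift [ 0.0004 -0.0004 -0.0008]
```

Call:
play_rows:
  increments:
    - [[0.007, 0, -0.002], [0, 0, 0]]
    - [[0.0073, 0, -0.0015], [0, 0, 0]]
    - [[0.0073, 0, -0.001], [0, 0, 0]]
    - [[0.0074, 0, -0.0006], [0, 0, 0]]
    - [[0.0074, 0, -0.0002], [0, 0, 0]]
    - [[0.0074, 0, 0.0003], [0, 0, 0]]
    - [[0.0073, 0, 0.0007], [0, 0, 0]]
    - [[0.0073, 0, 0.0012], [0, 0, 0]]
    - [[0.0072, 0, 0.0016], [0, 0, 0]]
    - [[0.0071, 0, 0.002], [0, 0, 0]]
    - [[0, 0, 0], [0, 0, 0]]

```text
t: 8.4
eef_pos: [0.5076, 0.0171, 0.0778]
tool_rot: [-0.601, 0.601, -0.372, 0.373]
contact_force: [0.7, -1.8, 3.9]
gripper_width: -0.001
```

```bash
python3 -c "
from h import *
bardepth()
to(P(-65),.078)"
```

```text
bar down mm 7.015905535559752 972
t 8.45 pos [0.5075 0.0173 0.0779] F [ 1.   -1.64  3.83] q [ 0.14  0.44 -0.36  2.06  0.24  0.68 -1.49] g -0.003
[[ 4.458e-01  1.200e-03  8.951e-01]
 [-8.951e-01 -1.000e-03  4.458e-01]
 [ 1.400e-03 -1.000e+00  7.000e-04]]
tool shift [ 0.0003 -0.0001 -0.0004]
```

The fingers are on the end mark beside the post with the bar still 7 mm down. Now I lift straight up.

Call:
play_rows:
  increments:
    - [[0, -0.003, 0], [0, 0, 0]]
    - [[0, -0.006, 0], [0, 0, 0]]
    - [[0, -0.012, 0], [0, 0, 0]]
    - [[0, -0.025, 0], [0, 0, 0]]
    - [[0, -0.03, 0], [0, 0, 0]]
    - [[0, -0.03, 0], [0, 0, 0]]
    - [[0, -0.02, 0], [0, 0, 0]]
    - [[0.025, 0, -0.012], [0, 0, 0]]
    - [[0.035, 0, 0], [0, 0, 0]]
    - [[0.035, 0, 0], [0, 0, 0]]
    - [[0.035, 0, 0], [0, 0, 0]]
    - [[0.02, 0, 0], [0, 0, 0]]
    - [[0, 0, 0], [0, 0, 0]]
    - [[0, 0, 0], [0, 0, 0]]
    - [[0, 0, 0], [0, 0, 0]]

```text
t: 9.7
eef_pos: [0.5621, -0.1192, 0.2037]
tool_rot: [0.602, -0.602, 0.372, -0.371]
contact_force: [-0.5, 0.9, -0.3]
gripper_width: -0.001
```

Run:
```python
from h import *
from station import read_camera
bardepth();st()
for n in("top",):
    c=read_camera(n);cv2.imwrite("pics/end.png",c["color"][:,:,::-1])
```

```text
bar down mm 0.04721530639441307 1071
t 9.75 pos [ 0.5621 -0.1188  0.2037] F [0.69 0.17 0.25] q [ 0.36  0.36 -0.33  1.81  0.14  0.99 -1.13] g -0.0
[[ 4.494e-01 -8.000e-04  8.933e-01]
 [-8.933e-01  8.000e-04  4.494e-01]
 [-1.100e-03 -1.000e+00 -3.000e-04]]
```

View pics/end.png

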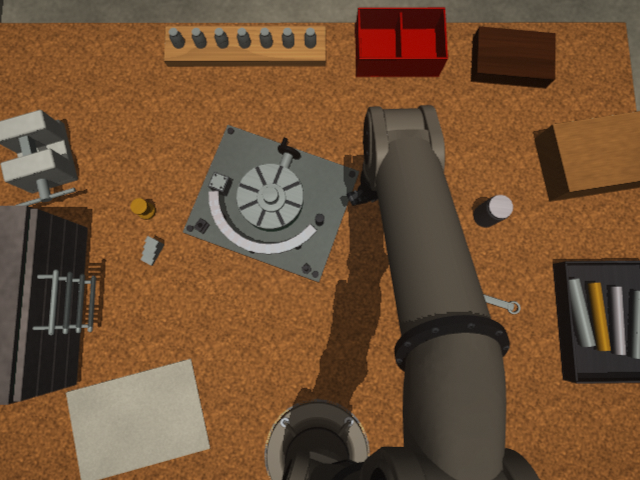

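The bar is fully up, and the hub (270,194), tee nut, bolt, can, spool and block are where they were. The arm is clear of everything.

```bash
python3 -c "
from station import *
print(hand_in())"
```

```text
the job is handed in; nothing more can be done
None
```

I ran the shut fingertips along the whole bar, from the switch-box end (the machine's +y end) to the post end. I then lifted straight off and handed the job in at about 9.8 s. The hand-in gives no verdict.

- **Pressing:** at the five stopping points the side camera showed the bar 7.0–7.4 mm down. The upward force was 3.3–4.2 N, so it was neither let up nor near its stop. Between those points I relied on the steady tool height.
- **Position:** the fingertips were within about 3 mm of each target point, going by my camera estimate of where the machine stands.
- **Afterwards:** the bar read 0.05 mm from fully up, and the force on the tool was within sensor noise.
- **Loose things:** in the last top picture the hub, tee nut, bolt, step block, oil can and spool look unmoved; I judged this by eye. The arm partly hid the spanner, but the fingers never went near it.

No check failed. The only odd reading was a sideways force of about 3 N at the quarter point, far below the 20 N limit.

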